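# Load a cell pair into a tilted gravity nest and clamp it

## Task

Lay the two flat aluminium cells side by side on the sloping white plate of the assembly nest, terminals pointing up the slope, away from the lower fence: set each one down gently, without dropping it, and let it slide fully home, the first into the corner of the two fences, the second against the lower fence and the first cell. Then push the toggle clamp's handle fully upright so that its pads hold down both cells, and leave the connector, vent cap, bolt tub and water bottle where they stand.

Things in the scene. Friction and masses are not known exactly. Their poses are not given: they have to be found in the camera images.
- cellA_mid (a point): Centre of one of two identical flat battery cells: aluminium can 120 long (x) x 60 wide (y) x 25 mm thick (z), 0.3 to 0.5 kg, smooth, paper label on top. Starts lying flat on the bench; this point is half-way up it. x points to the end with the two terminals, z is the normal of the labelled face. The can reaches 60 mm either way along x.
- cellA_term (a point): Point between the tips of that cell's two square terminals (15 mm wide, 36 mm apart), which stand out 10 mm from the can's end: 70 mm from its centre along its x axis.
- cellB_mid (a point): Centre of the other cell, the same in all respects, axes as for the first. Either cell may go in first.
- cellB_term (a point): Point between the tips of the other cell's terminals, 70 mm from its centre along its x axis.
- nest_corner (a point): Low corner of the nest's slippery white plate, where the inner faces of its two aluminium fences meet, on the plate's surface, 64 mm above the bench. x climbs the plate along the side fence (17 degrees), y points out through the side fence (falling 13 degrees), z is the plate's normal (22 degrees from vertical). Nest fixed to the bench. Cells slide on plate, fences and one another with friction about 0.1.
- seat1 (a point): Centre of the first cell when seated against both fences: x = 60, y = -30, z = 12.5 mm from nest_corner, same axes. Lower fence: line x = 0, y from 0 to -200. Side fence: line y = 0, x from 0 to 190. Fences 12 mm thick, 20 mm high. The plate is open at its high x end (190 mm) and at its -y side (-200 mm). A cell let go 25 to 40 mm up from both neighbours slides home.
- seat2 (a point): Centre of the second cell when seated against the lower fence and the first cell: x = 60, y = -90, z = 12.5 mm from nest_corner, same axes. A seated cell leaves no room for a finger at the fences.
- clamp_handle (a joint): Toggle clamp on the plate outside the lower fence, in rad. 0: fully open, handle leaning 0.80 outward (to -x of nest_corner), arm standing up. 0.80: closed, handle upright along the plate's normal, arm flat with a rubber pad on each seated cell. The handle turns about the plate's y axis, is stiff (0.25 N m, a few N at the grip) and stays where left; the arm is geared to it at 2 to 1. A pinched grip turns late in the fingers. Closed: above 0.77.
- clamp_tip (a point): Top of the clamp handle's black round grip (19 mm thick, 62 mm long), 104 mm from the pivot; moves with the handle. When closed it stands 144 mm above the plate.
- clamp_pivot (a point): Axis of the clamp handle, fixed: x = -52, y = -60, z = 40 mm from nest_corner, same axes. The open clamp arm stands in front of it (pivot at x = -28), reaching 105 mm above the plate, with a 72 mm wide cross-bar at its top.
- connector: Bystander: battery connector, two black rubber caps (42 mm across, 27 high) joined by a thick bent bar, 133 mm long. Origin under its middle.
- vent_cap: Bystander: grey plastic flip-top vent cap, 58 mm across with its lid open behind it, about 90 long and 57 high. Origin under the round cup.
- bolt_tub: Bystander: clear round tub with bolts, 72 mm across, 42 high. Origin under its middle.
- water_bottle: Bystander: white bottle, 70 mm across, 190 high. Origin under its middle. Nothing else near the work stands taller.
There are look-alikes about, which are no part of the job. What is shaped like the part that bears cellB_mid but blue or orange is not meant.

How it is judged:
By the outcome, as a careful person would: the job done as asked, in the order asked, and still so for the second after the job is handed in, with the robot touching nothing.
It also fails if it takes over 72 s, if anything falls off the work surface, if the arm or the gripper's body presses on something with over 40 N, if the wrist force passes 120 N, or if a joint passes its speed limit or range.

## Robot

A 6-joint arm with a two-finger parallel gripper is mounted at the origin on the work surface. World frame = base frame: x ahead of the robot, y to its left, z up, the work surface at z = 0. Lengths are in mm, angles in rad, forces in N, time in s.
With the tool pointing down it reaches from about 300 to 775 mm from the base axis. Payload 14.6 kg.
Tool frame: the origin (TCP) lies at the very end of the fingers, on their centre line; the grasp point (between the pads) lies manip.grasp_offset behind it (manip.grasp_offset is the distance from the TCP to the grasp point, in mm); z points along the fingers, y is the direction in which the jaws open and shut (so a half turn about z gives the same grasp; the last joint's range is limited). The gripper opens to 94 mm and grips with 3 to 60 N. Pads are 16 mm wide; open, the fingers measure 119 mm over their backs; the gripper's body (75 mm by 177 mm) begins 78 mm behind the grasp point.
Start: joints at [1.23, 0.3, 1.521, -0, 1.321, -0.067], TCP at [148.713, 529.503, 205.446] pointing down, gripper open.
Joint ranges: [-3.03, 3.03], [-0.79, 2.21], [0.23, 2.52], [-1.04, 4.18], [0, 3.07], [-2.55, 2.55]. Speed limits (rad/s): [2.22, 2.22, 2.57, 3.14, 3.14, 3.14].

## Interface

Orientations are given as [roll, pitch, yaw] about the fixed x, y, z axes, in that order (R = Rz(yaw) Ry(pitch) Rx(roll)).
In Python, from cell import manip gives the robot as it stands.
- The arm moves only by the tool send_rows, never from a script. Its argument "commands" is a list of rows, each a list of 2 entries, a list of its own where there are three numbers: the shift along the tool's x, y, z in m, then the turn about the tool's z in rad. A call has exactly 8 rows; each row is the pose to reach, as a shift and turn from the pose commanded when the call began, along the tool's axes at that moment; what a row does not reach only later rows make up. A row lasts 1/12 s, in which the tool goes at most 41.7 mm and 7.16 degrees, less where a joint would pass 70% of its speed; a pose out of reach is approached as far as the arm can. A call with a gripper value outside its range is refused whole. "hand" is the closure, from -1 (fully open) to 1 (shut), so that 0 is half open, set as the call begins (left out, the last holds). The fingers move at their own pace and stop on an object; "force" is the grip in N (left out, the last holds). Time passes only in rows, so rows that repeat a pose let the fingers close, or fill a call up. It gives the time, the measured TCP pose, the force and the opening at its end, in the units of the state.
- manip.read_state(): the state, without advancing time (a new reading comes with each control period).
- manip.camera(name): name is "side" or "top"; returns the picture (480x640x3 uint8, red, green, blue); there is no depth.
- manip.camera_model(name): a dict with "K" (3x3 intrinsics, pixels), "eye" and "attitude" of the camera in the world. Camera axes: x right, y down, z forward; pixel columns grow to the right and rows downward; lengths in mm; the calibration is good to about 2 mm. A picture is of the moment at which its call begins. camera_model takes no time and is no camera call.
- manip.sign_off(): hands the job in, once; it reports no verdict.
The state is a dict: "clock": time; "joints": joint angles; "qd": joint speeds; "effort": joint torques, N m; "eef_pos": TCP position; "eef_rot": TCP orientation; "wrist_force": force on the tool from outside, world axes, zero at the start; "moment": the same for the moment, N m; "finger_gap": finger opening in mm.
Only numpy, scipy, OpenCV 4.12 (cv2) and the standard library are available. Lean on these libraries where they do the work, as an engineer would, in place of code of your own. Each camera call takes 0.05 s, during which the arm holds its last target.

## Working session

There is one attempt and no reset: what is moved stays moved. The work goes in short steps, Python scripts to look and compute and a tool call to move; the robot and the scene stay as the last step left them, time stands still between calls to the robot, and variables do not carry over. Pictures are saved under pics/ and viewed, and the job is handed in when it is done.

Besides the shell and the picture viewer there is one more tool, called as name([rows], argument=value, ...), one row to a line, values as JSON. send_rows: Moves the arm, as the interface text tells. Its arguments: {"type":"object","properties":{"commands":{"type":"array","items":{"type":"array"}},"hand":{"type":"number"},"force":{"type":"number"}},"required":["commands"]}

```bash
ls; mkdir -p pics
python3 - <<'E'
from cell import manip
import cv2
print(manip.grasp_offset, manip.read_state())
for n in("side","top"):
    m=manip.camera_model(n);print(n,m)
    cv2.imwrite(f"pics/{n}0.png",cv2.cvtColor(manip.camera(n),cv2.COLOR_RGB2BGR))
E
```

```text
pics
18.8 {'clock': 0.0, 'joints': array([ 1.23039984e+00,  3.00443065e-01,  1.52156965e+00, -7.28433106e-06,
        1.32071188e+00, -6.65824486e-02]), 'qd': array([ 0.00040933, -0.00082493,  0.00095169, -0.0017862 , -0.00021565,
       -0.00100642]), 'effort': array([ 4.98035715e-04, -5.31775725e+01, -3.52765381e+01,  7.09727174e-02,
        2.41203932e-02, -4.43341730e-05]), 'eef_pos': array([148.63089919, 529.26510785, 204.9065467 ]), 'eef_rot': array([-3.14046275e+00, -6.82718982e-05,  2.86778039e+00]), 'wrist_force': array([0.04872613, 0.38474129, 0.91160831]), 'moment': array([ 0.00317179,  0.0364221 , -0.02044916]), 'finger_gap': 93.97510388517308}
side {'K': array([[522.43430229,   0.        , 316.20476949],
       [  0.        , 522.43430229, 237.50746112],
       [  0.        ,   0.        ,   1.        ]]), 'eye': array([ -40.11283564, -650.40986035,  656.93593329]), 'attitude': array([-2.19141863,  0.01622388, -0.8146293 ])}
top {'K': array([[477.90636218,   0.        , 320.51959294],
       [  0.        , 477.90636218, 237.45149662],
       [  0.        ,   0.        ,   1.        ]]), 'eye': array([ 304.74668912, -123.31290257, 1166.20006504]), 'attitude': array([-2.95868756,  0.02260908, -1.54536688])}
```

View pics/side0.png

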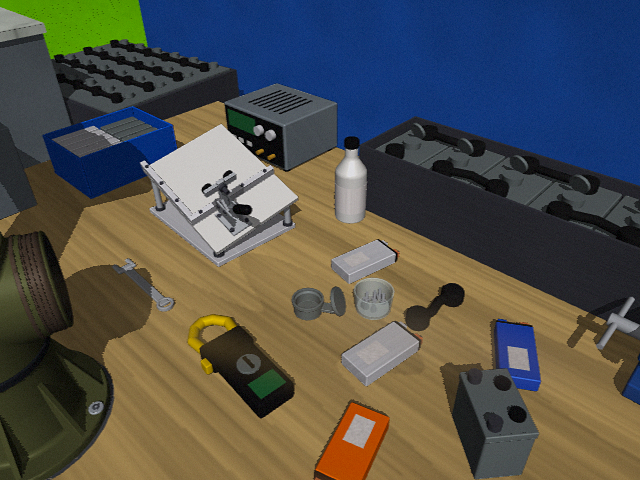

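View pics/top0.png

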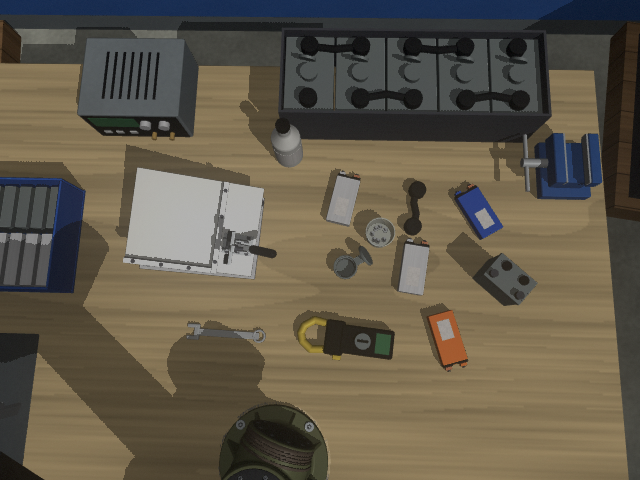

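```bash
cat > h.py <<'E'
import numpy as np,cv2
from scipy.spatial.transform import Rotation as R
CM={}
def cm(n):
    if n not in CM:
        from cell import manip
        m=manip.camera_model(n); CM[n]=(m["K"],m["eye"],R.from_euler('xyz',m["attitude"]).as_matrix())
    return CM[n]
def ray(n,u,v):
    K,e,A=cm(n); d=A@np.linalg.inv(K)@[u,v,1.]; return e,d/np.linalg.norm(d)
def onz(n,u,v,z):
    e,d=ray(n,u,v); return e+d*(z-e[2])/d[2]
def proj(n,p):
    K,e,A=cm(n); q=(A.T@(np.atleast_2d(p)-e).T); q=K@q; return (q[:2]/q[2]).T
def tri(p1,p2):
    (e1,d1),(e2,d2)=ray("side",*p1),ray("top",*p2)
    s=np.linalg.lstsq(np.c_[d1,-d2],e2-e1,rcond=None)[0]; a=e1+s[0]*d1;b=e2+s[1]*d2
    return (a+b)/2,np.linalg.norm(a-b)
def crop(src,x0,y0,w,h,s,out):
    im=cv2.imread(src)[y0:y0+h,x0:x0+w]; cv2.imwrite(out,cv2.resize(im,None,fx=s,fy=s,interpolation=cv2.INTER_CUBIC))
E
python3 - <<'E'
from h import *
crop("pics/top0.png",115,155,165,135,4.8,"pics/c1.png")
crop("pics/side0.png",135,115,170,150,4,"pics/c2.png")
crop("pics/top0.png",315,160,125,145,4.1,"pics/c3.png")
crop("pics/side0.png",320,230,110,155,3.8,"pics/c4.png")
print(proj("top",[0,0,0]),proj("top",[148,529,205]))
E
```

```text
[[274.83735676 459.734764  ]] [[ -3.97182463 398.75609461]]
```

View pics/c1.png

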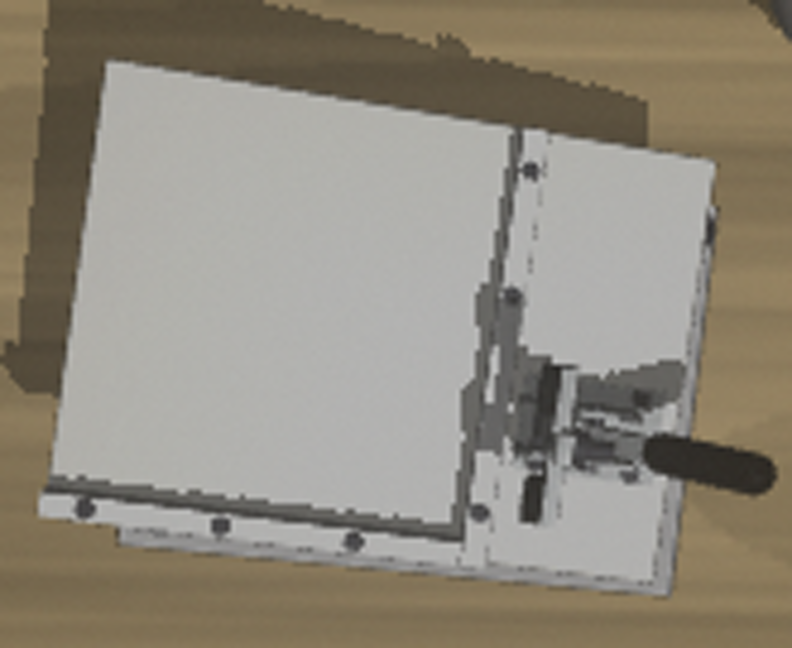

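View pics/c2.png

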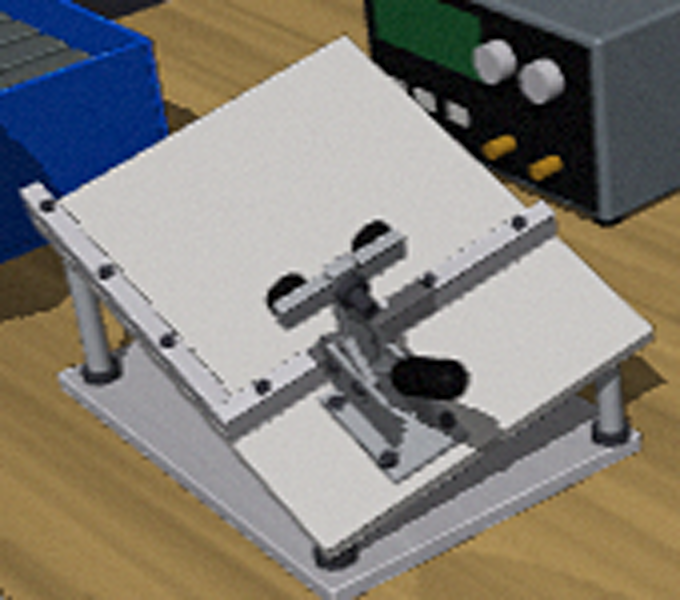

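View pics/c3.png

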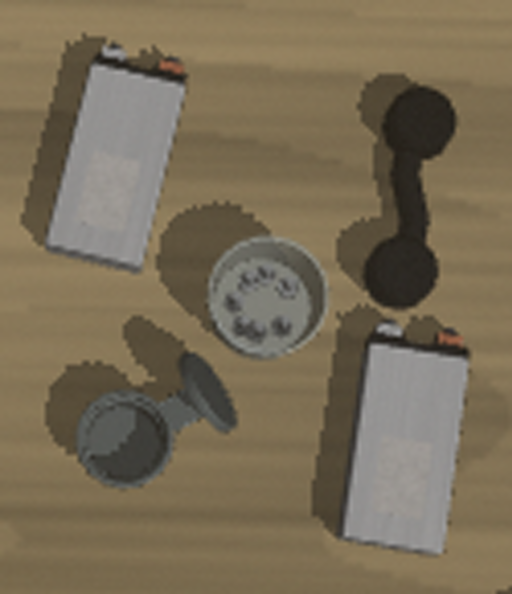

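View pics/c4.png

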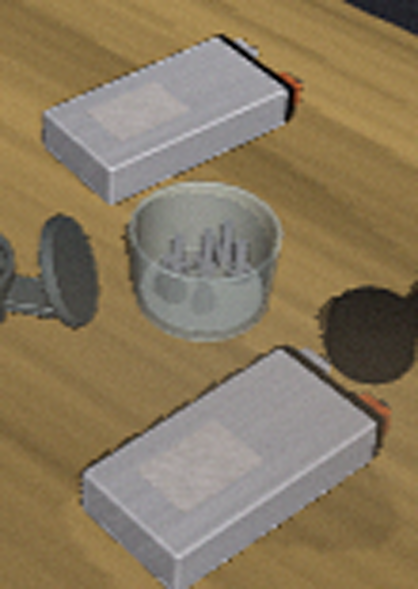

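```bash
cat >> h.py <<'E'
def nestR(yaw):
    # x climbs 17deg, y falls 13deg; yaw = heading of x
    x=np.array([np.cos(np.radians(17)),0,np.sin(np.radians(17))])
    yz=-np.sin(np.radians(13)); yx=-yz*x[2]/x[0]
    y=np.array([yx,np.sqrt(1-yz**2-yx**2),yz]); z=np.cross(x,y)
    return R.from_euler('z',yaw).as_matrix()@np.c_[x,y,z]
E
cat > fit.py <<'E'
from h import *
from scipy.optimize import least_squares
T=lambda u,v:(u/4.8+115-.5+.5/4.8,v/4.8+155-.5+.5/4.8); S=lambda u,v:(u/4+135-.4,v/4+115-.4)
obs=[("top",(190,-200,0),T(107,62)),("side",(190,-200,0),S(345,38)),
("top",(0,0,20),T(464,541)),("side",(0,0,20),S(232,397)),
("top",(190,12,20),T(40,517)),("side",(190,0,20),S(40,183)),("side",(190,12,20),S(23,191)),
("side",(-12,-200,20),S(553,214)),("side",(0,-200,20),S(541,202)),("side",(-12,12,20),S(228,425)),
("top",(0,-200,20),T(522,128)),("top",(190,0,20),T(48,486))]
def f(p):
    Rn=nestR(p[2]); o=np.array([p[0],p[1],64])
    return np.concatenate([proj(n,o+Rn@np.array(q))[0]-uv for n,q,uv in obs])
r=least_squares(f,[350,150,1.5],loss='soft_l1'); print(r.x); print(f(r.x).reshape(-1,2).round(1))
np.save("nest.npy",r.x)
p=r.x;Rn=nestR(p[2]);o=np.array([p[0],p[1],64]);print(Rn.round(3))
for n in("top","side"):
    im=cv2.imread(f"pics/{n}0.png"); s=4
    im=cv2.resize(im,None,fx=s,fy=s,interpolation=cv2.INTER_CUBIC)
    def L(a,b,c):
        q=((proj(n,[o+Rn@np.array(a),o+Rn@np.array(b)])+.5)*s-.5).round().astype(int); cv2.line(im,tuple(map(int,q[0])),tuple(map(int,q[1])),c,1)
    for z,c in((0,(0,0,255)),(20,(0,200,0))):
        L((0,0,z),(190,0,z),c);L((0,0,z),(0,-200,z),c);L((-12,12,z),(190,12,z),c);L((-12,12,z),(-12,-200,z),c)
    L((190,0,0),(190,-200,0),(255,0,0));L((-12,-200,0),(190,-200,0),(255,0,0))
    piv=np.array([-52,-60,40]);t=piv+104*np.array([-np.sin(.8),0,np.cos(.8)]);L(piv,t,(255,0,255))
    x0,y0=(115,155) if n=="top" else (135,115)
    cv2.imwrite(f"pics/ov_{n}.png",im[y0*s:(y0+140)*s,x0*s:(x0+180)*s])
E
python3 fit.py
```

```text
[435.32947842 157.98194836   1.50338247]
[[ 0.9 -1.1]
 [-0.5 -0.8]
 [ 1.  -0.2]
 [-0.3 -0.3]
 [ 0.6 -0.3]
 [-0.9 -0.7]
 [-1.4  0.1]
 [ 0.3 -0.3]
 [-0.1 -0.5]
 [-1.  -0.5]
 [ 1.4 -0.8]
 [-0.3  0.7]]
[[ 0.064 -0.965 -0.254]
 [ 0.954  0.134 -0.268]
 [ 0.292 -0.225  0.929]]
```

View pics/ov_top.png

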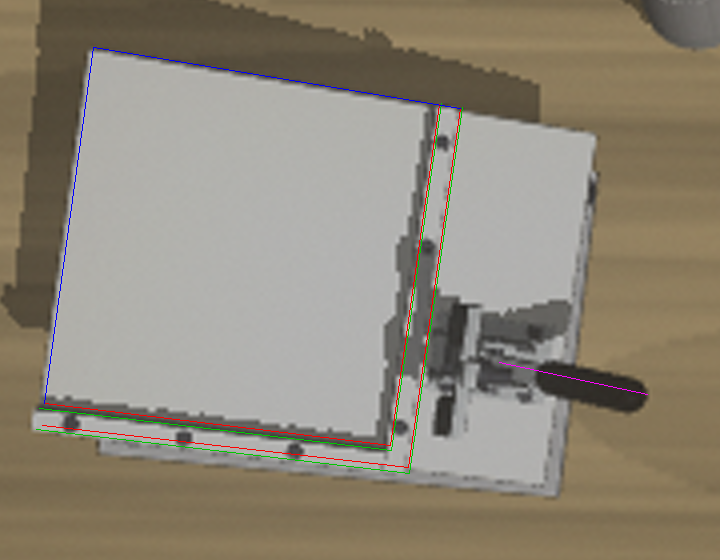

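View pics/ov_side.png

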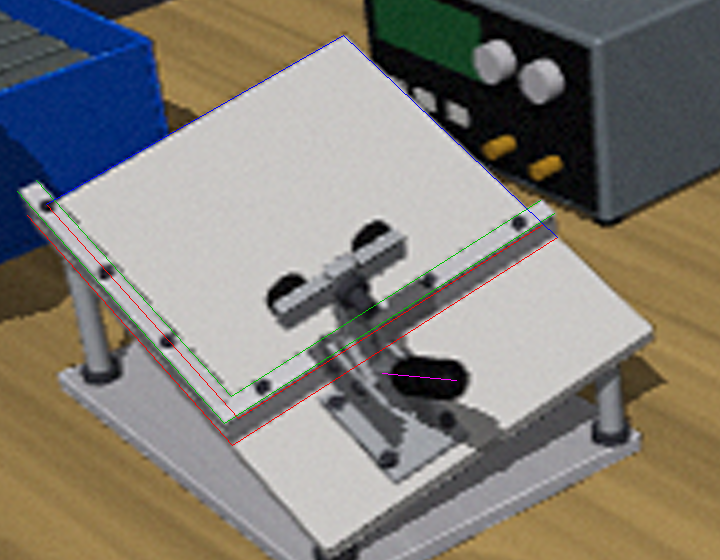

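Run:
```python
from h import *
T=lambda u,v:((u+.5)/4.1+315-.5,(v+.5)/4.1+160-.5); S=lambda u,v:((u+.5)/3.8+320-.5,(v+.5)/3.8+230-.5)
# order: term-left, term-right, low-right, low-left (viewed from top)
C={"P":([(98,55),(187,77),(140,272),(47,248)],[(222,37),(292,97),(110,167),(45,115)]),
"Q":([(370,339),(468,351),(440,553),(342,538)],[(288,348),(380,428),(178,555),(85,480)])}
for k,(t,s) in C.items():
    for n,pts,F in(("top",t,T),("side",s,S)):
        w=np.array([onz(n,*F(*p),25)[:2] for p in pts])
        c=w.mean(0); d=(w[0]+w[1]-w[2]-w[3])/2; e=(w[0]+w[3]-w[1]-w[2])/2
        print(k,n,c.round(1),"len",np.linalg.norm(d).round(1),"wid",np.linalg.norm(e).round(1),"yaw",np.arctan2(d[1],d[0]).round(3),np.arctan2(-e[0],e[1]).round(3))
```

```text
P top [ 612.2 -146.2] len 123.9 wid 56.4 yaw -0.223 -0.236
P side [ 612. -151.] len 115.1 wid 57.7 yaw -0.256 -0.241
Q top [ 445.7 -316.1] len 119.2 wid 57.2 yaw -0.147 -0.116
Q side [ 444.8 -322.7] len 116.5 wid 55.8 yaw -0.159 -0.152
```

```bash
cat >> h.py <<'E'
NP=None
def nest():
    p=np.load("nest.npy"); return np.array([p[0],p[1],64.]),nestR(p[2])
def step(pos,yaw):
    from cell import manip
    s=manip.read_state(); A=R.from_euler('xyz',s["eef_rot"])
    d=A.inv().apply(np.array(pos)-s["eef_pos"])/1000
    t=-(yaw-s["eef_rot"][2]); t=(t+np.pi)%(2*np.pi)-np.pi
    print("t",round(s["clock"],2),"pos",s["eef_pos"].round(1),"rot",s["eef_rot"].round(3),"gap",round(s["finger_gap"],1),"F",s["wrist_force"].round(1),"j",s["joints"].round(2))
    print("shift",d.round(4),"turn",round(t,3))
E
python3 - <<'E'
from h import *
print("bottle",tri((351,145),(283,125)),onz("top",290,160,0))
o,Rn=nest()
for l in((90,-60,12.5),(90,-120,12.5),(-52,-60,40),(-126.6,-60,112.5),(-52,-60,144)): print(l,(o+Rn@np.array(l)).round(1))
step((612,-148.5,240),-0.236)
E
```

```text
bottle (array([738.24248641,  -6.65689178, 174.74825803]), np.float64(0.6502066937734968)) [719.91245038  -8.11108742   0.        ]
(90, -60, 12.5) [495.9 232.5 115.4]
(90, -120, 12.5) [553.8 224.4 128.9]
(-52, -60, 40) [479.7  89.6  99.5]
(-126.6, -60, 112.5) [456.5  -1.  145. ]
(-52, -60, 144) [453.3  61.8 196.1]
t 0.1 pos [148.6 529.3 205. ] rot [-3.141 -0.     2.868] gap 93.8 F [-0.6  0.5  0.2] j [ 1.23  0.3   1.52  0.    1.32 -0.07]
shift [-0.6294 -0.5273 -0.0346] turn 3.104
```

send_rows([
  [[-0.03, -0.025, -0.03], 0.12],
  [[-0.06, -0.05, -0.035], 0.24],
  [[-0.09, -0.075, -0.035], 0.36],
  [[-0.12, -0.1, -0.035], 0.48],
  [[-0.15, -0.125, -0.035], 0.6],
  [[-0.18, -0.15, -0.035], 0.72],
  [[-0.21, -0.175, -0.035], 0.84],
  [[-0.24, -0.2, -0.035], 0.96],
], hand=-1, force=20)

```text
clock: 0.77
eef_pos: [326.2, 270.3, 240.4]
eef_rot: [-3.142, 0.0, 1.902]
wrist_force: [1.2, 0.9, -0.1]
finger_gap: 94.4
```

```bash
python3 -c "
from h import *
step((612,-148.5,240),-0.236)"
```

```text
t 0.77 pos [326.2 270.3 240.4] rot [-3.142  0.     1.902] gap 94.4 F [ 1.2  0.9 -0.1] j [ 0.61 -0.02  1.8  -0.    1.36  0.27]
shift [-4.89e-01  1.34e-01  4.00e-04] turn 2.138
```

send_rows([
  [[-0.033, 0.009, 0], 0.12],
  [[-0.066, 0.018, 0], 0.24],
  [[-0.099, 0.027, 0], 0.36],
  [[-0.132, 0.036, 0], 0.48],
  [[-0.165, 0.045, 0], 0.6],
  [[-0.198, 0.054, 0], 0.72],
  [[-0.231, 0.063, 0], 0.84],
  [[-0.264, 0.072, 0], 0.96],
])

```text
clock: 1.43
eef_pos: [481.5, 45.0, 240.3]
eef_rot: [-3.141, 0.0, 0.942]
wrist_force: [0.3, 1.2, -0.4]
finger_gap: 94.0
```

```bash
python3 -c "
from h import *
step((612,-148.5,120),-0.236)"
```

```text
t 1.43 pos [481.5  45.  240.3] rot [-3.141  0.     0.942] gap 94.0 F [ 0.3  1.2 -0.4] j [0.02 0.12 1.65 0.   1.37 0.65]
shift [-0.0797  0.2194  0.1202] turn 1.178
```

send_rows([
  [[-0.01, 0.03, 0], 0.12],
  [[-0.02, 0.06, 0], 0.24],
  [[-0.03, 0.09, 0], 0.36],
  [[-0.04, 0.12, 0.01], 0.48],
  [[-0.05, 0.15, 0.03], 0.6],
  [[-0.06, 0.18, 0.06], 0.72],
  [[-0.07, 0.2, 0.09], 0.84],
  [[-0.08, 0.219, 0.12], 0.96],
])

```text
clock: 2.1
eef_pos: [612.4, -147.5, 118.4]
eef_rot: [-3.141, 0.001, -0.019]
wrist_force: [-0.1, -0.5, 0.7]
finger_gap: 94.2
```

```bash
python3 -c "
from h import *
step((612,-148.5,60),-0.236)
from cell import manip
for n in('top','side'): cv2.imwrite(f'pics/{n}1.png',cv2.cvtColor(manip.camera(n),cv2.COLOR_RGB2BGR))
crop('pics/top1.png',280,130,180,180,3.2,'pics/d1.png')
crop('pics/side1.png',280,180,180,180,3.2,'pics/d2.png')
"
```

```text
t 2.1 pos [ 612.4 -147.5  118.4] rot [-3.141e+00  1.000e-03 -1.900e-02] gap 94.2 F [-0.1 -0.5  0.7] j [-0.29  0.55  1.37 -0.    1.22  1.3 ]
shift [-0.0004  0.001   0.0584] turn 0.217
```

View pics/d1.png

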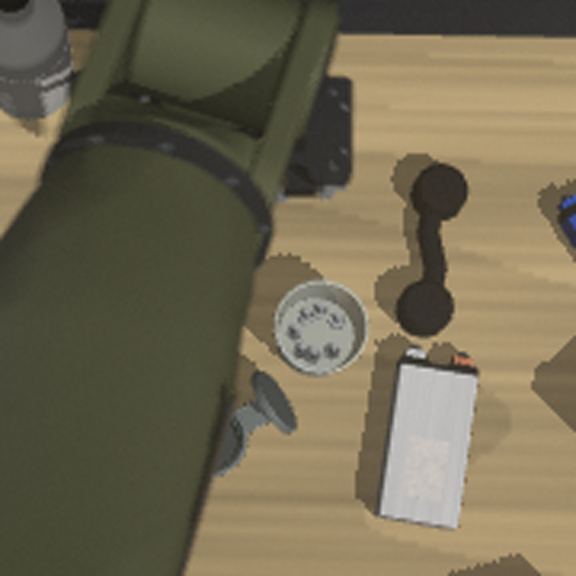

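View pics/d2.png

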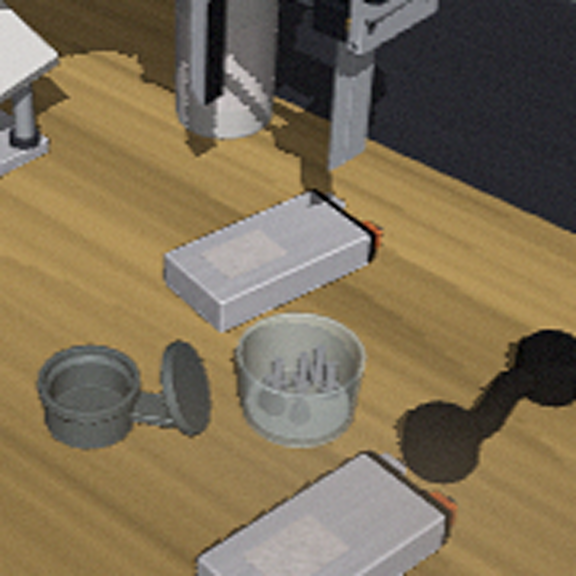

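```bash
python3 -c "
from h import *
y=-0.019; t=np.array([np.cos(y),np.sin(y),0]); j=np.array([np.sin(y),-np.cos(y),0])
p=np.array([612.4,-147.5,118.4])
for a in(-8,8):
  for b in (47,59.5): print(a,b,(proj('side',p+a*t+b*j)[0]-[280,180])*3.2)
"
```

```text
-8 47 [325.02352854 152.85520887]
-8 59.5 [342.49665011 161.45117303]
8 47 [342.57690336 141.28305299]
8 59.5 [360.01399507 149.7080523 ]
```

send_rows([
  [[0, 0, 0.0], 0.11],
  [[0, 0.001, 0.02], 0.217],
  [[0, 0.001, 0.045], 0.217],
  [[0, 0.001, 0.07], 0.217],
  [[0, 0.001, 0.09], 0.217],
  [[0, 0.001, 0.102], 0.217],
  [[0, 0.001, 0.1075], 0.217],
  [[0, 0.001, 0.1075], 0.217],
])

```text
clock: 2.87
eef_pos: [612.0, -146.7, 12.9]
eef_rot: [-3.142, 0.001, -0.228]
wrist_force: [-0.1, 0.7, -0.2]
finger_gap: 94.2
```

send_rows([
  [[0, 0, 0], 0],
  [[0, 0, 0], 0],
  [[0, 0, 0], 0],
  [[0, 0, 0], 0],
  [[0, 0, 0], 0],
  [[0, 0, 0], 0],
  [[0, 0, 0], 0],
  [[0, 0, 0], 0],
], hand=1, force=20)

```text
clock: 3.53
eef_pos: [612.3, -147.1, 13.3]
eef_rot: [3.142, -0.0, -0.229]
wrist_force: [-1.7, 0.1, 3.9]
finger_gap: 59.9
```

```bash
python3 -c "
from h import *
o,Rn=nest()
step((612,-148.5,240),-0.236)
from cell import manip
for n in('side',): cv2.imwrite(f'pics/{n}2.png',cv2.cvtColor(manip.camera(n),cv2.COLOR_RGB2BGR))
crop('pics/side2.png',280,180,180,180,3.2,'pics/d3.png')
"
```

```text
t 3.53 pos [ 612.3 -147.1   13.3] rot [ 3.142 -0.    -0.229] gap 59.9 F [-1.7  0.1  3.9] j [-0.29  0.68  1.43 -0.    1.03  1.51]
shift [ 2.000e-04  1.400e-03 -2.267e-01] turn 0.007
```

View pics/d3.png

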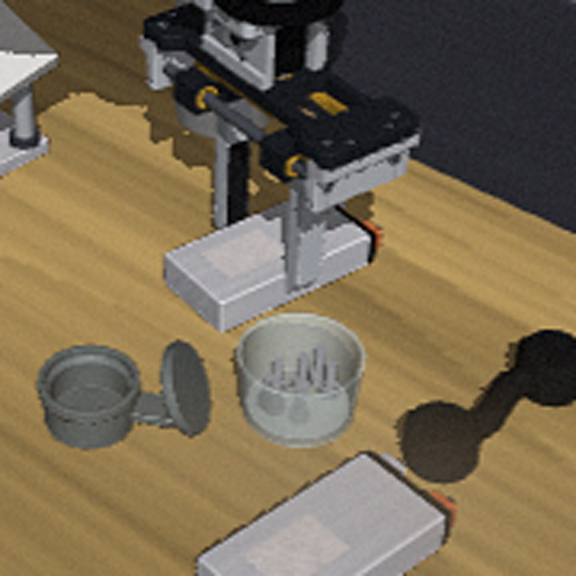

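send_rows([
  [[0, 0, -0.01], 0],
  [[0, 0, -0.03], 0],
  [[0, 0, -0.06], 0],
  [[0, 0, -0.1], 0],
  [[0, 0, -0.14], 0],
  [[0, 0, -0.18], 0],
  [[0, 0, -0.21], 0],
  [[0, 0, -0.225], 0],
])

```text
clock: 4.25
eef_pos: [612.6, -147.2, 243.1]
eef_rot: [3.141, -0.005, -0.229]
wrist_force: [1.2, -0.1, -3.1]
finger_gap: 60.1
```

```bash
python3 -c "
from h import *
o,Rn=nest()
step((496,232.5,240),1.504)
from cell import manip
for n in('side',): cv2.imwrite(f'pics/{n}3.png',cv2.cvtColor(manip.camera(n),cv2.COLOR_RGB2BGR))
crop('pics/side3.png',280,80,200,180,3.2,'pics/d4.png')
"
```

```text
t 4.25 pos [ 612.6 -147.2  243.1] rot [ 3.141 -0.005 -0.229] gap 60.1 F [ 1.2 -0.1 -3.1] j [-0.29  0.46  1.22  0.    1.46  1.51]
shift [-0.1998 -0.3432  0.0019] turn -1.733
```

View pics/d4.png

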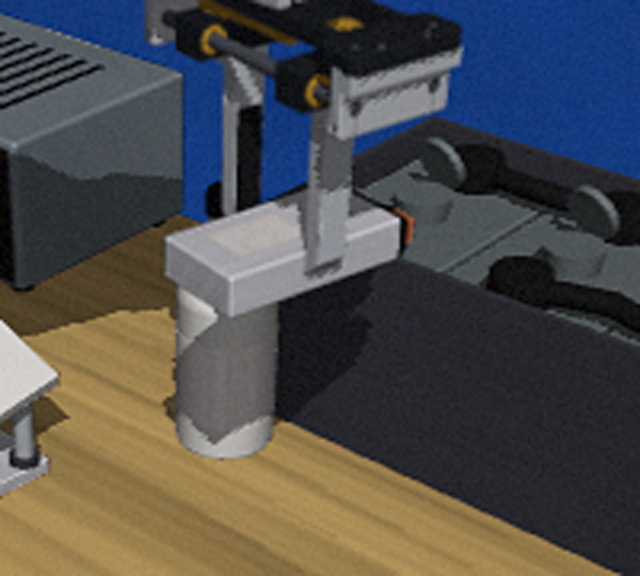

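send_rows([
  [[-0.02, -0.028, 0], -0.12],
  [[-0.04, -0.056, 0], -0.24],
  [[-0.06, -0.084, 0], -0.36],
  [[-0.08, -0.112, 0], -0.48],
  [[-0.1, -0.145, 0], -0.6],
  [[-0.12, -0.178, 0], -0.72],
  [[-0.14, -0.211, 0], -0.84],
  [[-0.16, -0.244, 0], -0.96],
])

```text
clock: 4.97
eef_pos: [510.3, 128.4, 237.0]
eef_rot: [-3.141, 0.001, 0.737]
wrist_force: [0.2, -0.3, -2.2]
finger_gap: 59.5
```

```bash
python3 -c "
from h import *
step((496,232.5,200),1.504)
"
```

```text
t 4.97 pos [510.3 128.4 237. ] rot [-3.141e+00  1.000e-03  7.370e-01] gap 59.5 F [ 0.2 -0.3 -2.2] j [0.18 0.22 1.54 0.   1.38 1.01]
shift [ 0.0594 -0.0867  0.037 ] turn -0.767
```

send_rows([
  [[0.008, -0.012, 0], -0.12],
  [[0.016, -0.024, 0], -0.24],
  [[0.024, -0.036, 0], -0.36],
  [[0.032, -0.048, 0], -0.48],
  [[0.04, -0.06, 0.01], -0.6],
  [[0.05, -0.075, 0.025], -0.72],
  [[0.0594, -0.0867, 0.045], -0.767],
  [[0.0594, -0.0867, 0.065], -0.767],
])

```text
clock: 5.63
eef_pos: [497.2, 233.1, 171.4]
eef_rot: [-3.141, -0.0, 1.503]
wrist_force: [0.1, 0.2, -3.3]
finger_gap: 59.6
```

send_rows([
  [[0, 0, 0], 0],
  [[0, 0, 0], 0],
  [[0, 0, 0.004], 0],
  [[0, 0, 0.008], 0],
  [[0, 0, 0.012], 0],
  [[0, 0, 0.016], 0],
  [[0, 0, 0.02], 0],
  [[0, 0, 0.022], 0],
])

```text
clock: 6.3
eef_pos: [498.0, 231.0, 150.4]
eef_rot: [-3.141, 0.0, 1.498]
wrist_force: [0.9, 0.4, -3.2]
finger_gap: 59.6
```

```bash
python3 -c "
from h import *
step((496,232.5,123),1.504)
from cell import manip
for n in('side',): cv2.imwrite(f'pics/{n}4.png',cv2.cvtColor(manip.camera(n),cv2.COLOR_RGB2BGR))
crop('pics/side4.png',130,60,200,180,3.2,'pics/d5.png')
"
```

```text
t 6.3 pos [498.  231.  150.4] rot [-3.141  0.     1.498] gap 59.6 F [ 0.9  0.4 -3.2] j [ 0.37  0.35  1.59 -0.    1.2   0.44]
shift [ 0.0014 -0.0021  0.0274] turn -0.006
```

View pics/d5.png

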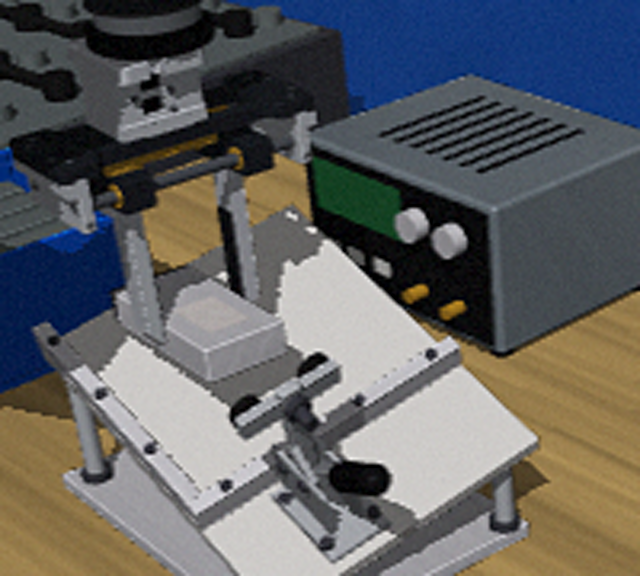

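send_rows([
  [[0, 0, 0.003], 0],
  [[0, 0, 0.005], 0],
  [[0, 0, 0.007], 0],
  [[0, 0, 0.009], 0],
  [[0, 0, 0.011], 0],
  [[0, 0, 0.013], 0],
  [[0, 0, 0.015], 0],
  [[0, 0, 0.015], 0],
], force=15)

```text
clock: 7.02
eef_pos: [498.0, 231.1, 135.6]
eef_rot: [-3.141, 0.0, 1.498]
wrist_force: [-1.8, -0.7, -2.3]
finger_gap: 59.9
```

send_rows([
  [[0, 0, 0.001], 0],
  [[0, 0, 0.002], 0],
  [[0, 0, 0.003], 0],
  [[0, 0, 0.004], 0],
  [[0, 0, 0.005], 0],
  [[0, 0, 0.006], 0],
  [[0, 0, 0.007], 0],
  [[0, 0, 0.007], 0],
])

```text
clock: 7.68
eef_pos: [498.0, 231.1, 128.7]
eef_rot: [-3.141, 0.0, 1.498]
wrist_force: [0.1, -0.2, -1.2]
finger_gap: 59.7
```

```bash
python3 -c "
from h import *
step((496,232.5,123),1.504)
from cell import manip
for n in('side',): cv2.imwrite(f'pics/{n}5.png',cv2.cvtColor(manip.camera(n),cv2.COLOR_RGB2BGR))
crop('pics/side5.png',140,90,120,110,5,'pics/d6.png')
"
```

```text
t 7.68 pos [498.  231.1 128.7] rot [-3.141  0.     1.498] gap 59.7 F [ 0.1 -0.2 -1.2] j [0.37 0.37 1.61 0.   1.16 0.44]
shift [ 0.0012 -0.0021  0.0057] turn -0.006
```

View pics/d6.png

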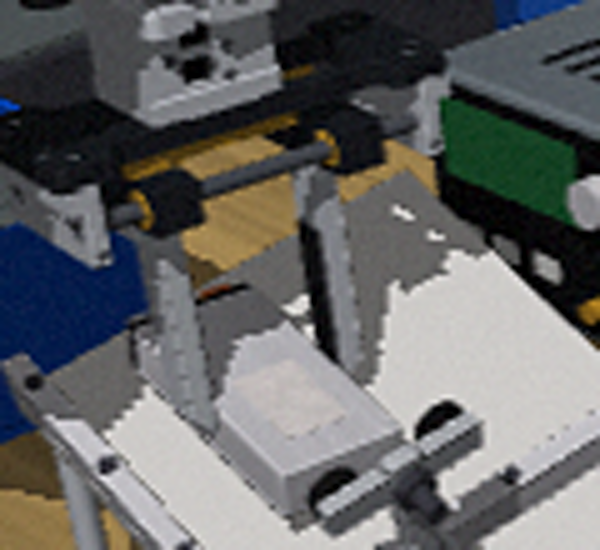

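send_rows([
  [[0, 0, 0.001], 0],
  [[0, 0, 0.002], 0],
  [[0, 0, 0.003], 0],
  [[0, 0, 0.004], 0],
  [[0, 0, 0.005], 0],
  [[0, 0, 0.005], 0],
  [[0, 0, 0.005], 0],
  [[0, 0, 0.005], 0],
])

```text
clock: 8.4
eef_pos: [498.2, 231.2, 124.2]
eef_rot: [3.141, -0.0, 1.498]
wrist_force: [-1.7, -1.5, 4.1]
finger_gap: 60.2
```

send_rows([
  [[0, 0, 0], 0],
  [[0, 0, 0], 0],
  [[0, 0, 0], 0],
  [[0, 0, 0], 0],
  [[0, 0, 0], 0],
  [[0, 0, 0], 0],
  [[0, 0, 0], 0],
  [[0, 0, 0], 0],
], hand=-0.3)

```text
clock: 9.07
eef_pos: [498.1, 231.2, 124.0]
eef_rot: [3.141, -0.0, 1.498]
wrist_force: [-0.4, 0.4, 0.5]
finger_gap: 60.8
```

```bash
python3 -c "
from h import *
step((496,232.5,123),1.504)
from cell import manip
for n in('side',): cv2.imwrite(f'pics/{n}6.png',cv2.cvtColor(manip.camera(n),cv2.COLOR_RGB2BGR))
crop('pics/side6.png',140,90,120,110,5,'pics/d7.png')
"
```

```text
t 9.07 pos [498.1 231.2 124. ] rot [ 3.141 -0.     1.498] gap 60.8 F [-0.4  0.4  0.5] j [0.37 0.38 1.62 0.   1.15 0.44]
shift [ 0.0012 -0.0022  0.001 ] turn -0.006
```

View pics/d7.png

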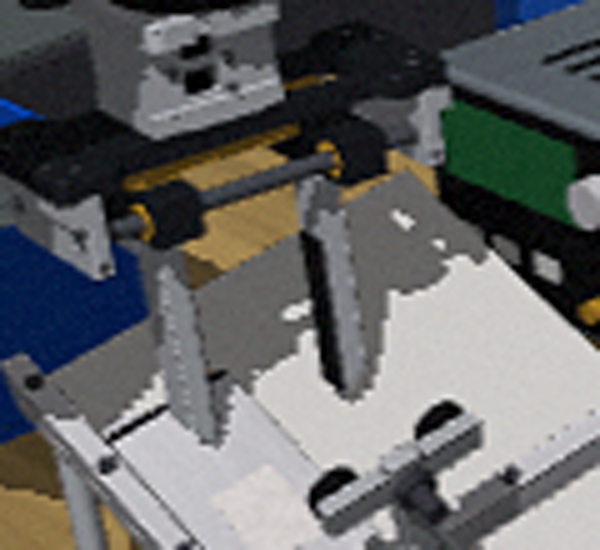

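send_rows([
  [[0, 0, -0.002], 0],
  [[0, 0, -0.006], 0],
  [[0, 0, -0.015], 0],
  [[0, 0, -0.035], 0],
  [[0, 0, -0.065], 0],
  [[0, 0, -0.095], 0],
  [[0, 0, -0.115], 0],
  [[0, 0, -0.116], 0],
])

```text
clock: 9.78
eef_pos: [499.3, 231.6, 245.3]
eef_rot: [3.135, -0.003, 1.498]
wrist_force: [0.3, 1.1, -0.1]
finger_gap: 61.2
```

```bash
python3 -c "
from h import *
step((445,-319.5,240),-.14)
from cell import manip
for n in('side','top'): cv2.imwrite(f'pics/{n}7.png',cv2.cvtColor(manip.camera(n),cv2.COLOR_RGB2BGR))
crop('pics/side7.png',130,90,180,150,4,'pics/d8.png')
crop('pics/top7.png',115,155,165,135,4.4,'pics/d9.png')
"
```

```text
t 9.78 pos [499.3 231.6 245.3] rot [ 3.135e+00 -3.000e-03  1.498e+00] gap 61.2 F [ 0.3  1.1 -0.1] j [0.37 0.27 1.47 0.   1.4  0.44]
shift [-0.5536 -0.014   0.0034] turn 1.638
```

View pics/d8.png

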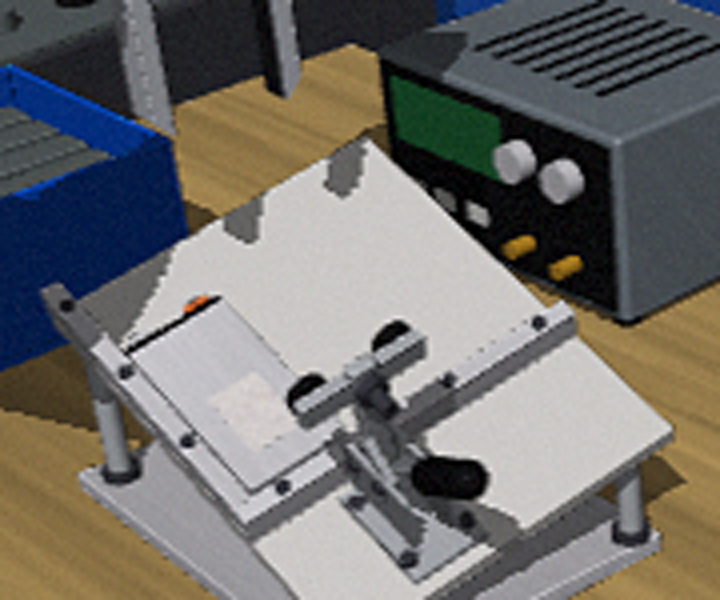

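View pics/d9.png

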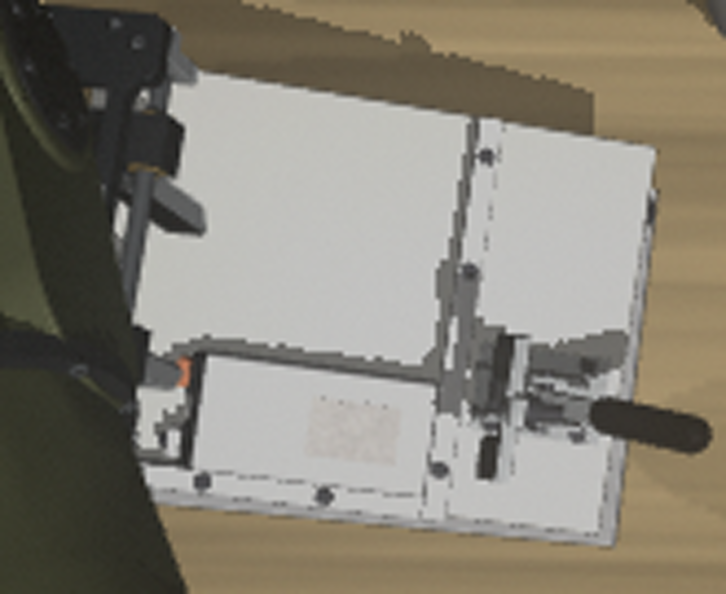

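send_rows([
  [[-0.04, -0.001, 0], 0.12],
  [[-0.08, -0.002, 0], 0.24],
  [[-0.12, -0.003, 0], 0.36],
  [[-0.16, -0.004, 0], 0.48],
  [[-0.2, -0.005, 0], 0.6],
  [[-0.24, -0.006, 0], 0.72],
  [[-0.28, -0.007, 0], 0.84],
  [[-0.32, -0.008, 0], 0.96],
], hand=-1)

```text
clock: 10.55
eef_pos: [465.7, -89.1, 238.9]
eef_rot: [-3.14, 0.001, 0.532]
wrist_force: [1.0, -0.7, -0.9]
finger_gap: 94.1
```

```bash
python3 -c "
from h import *
step((445,-319,100),-.14)
"
```

```text
t 10.55 pos [465.7 -89.1 238.9] rot [-3.14e+00  1.00e-03  5.32e-01] gap 94.1 F [ 1.  -0.7 -0.9] j [-0.27  0.1   1.68  0.    1.36  0.77]
shift [-0.1342  0.1878  0.1388] turn 0.672
```

send_rows([
  [[-0.022, 0.03, 0], 0.12],
  [[-0.044, 0.06, 0], 0.24],
  [[-0.066, 0.09, 0], 0.36],
  [[-0.088, 0.12, 0], 0.48],
  [[-0.11, 0.15, 0.02], 0.6],
  [[-0.134, 0.1878, 0.05], 0.672],
  [[-0.134, 0.1878, 0.09], 0.672],
  [[-0.134, 0.1878, 0.125], 0.672],
])

```text
clock: 11.22
eef_pos: [446.9, -319.4, 112.7]
eef_rot: [3.141, -0.0, -0.137]
wrist_force: [0.5, -0.5, -1.0]
finger_gap: 94.1
```

```bash
python3 -c "
from h import *
step((445,-319,12),-.14)
from cell import manip
for n in('side','top'): cv2.imwrite(f'pics/{n}8.png',cv2.cvtColor(manip.camera(n),cv2.COLOR_RGB2BGR))
a=cv2.imread('pics/side8.png')[230:430,290:490];b=cv2.imread('pics/top8.png')[150:350,300:500]
cv2.imwrite('pics/d10.png',cv2.resize(np.hstack([a,b]),None,fx=2,fy=2,interpolation=cv2.INTER_CUBIC))
"
```

```text
t 11.22 pos [ 446.9 -319.4  112.7] rot [ 3.141 -0.    -0.137] gap 94.1 F [ 0.5 -0.5 -1. ] j [-0.69  0.39  1.62 -0.    1.12  1.02]
shift [-0.002  -0.0002  0.1007] turn 0.003
```

View pics/d10.png

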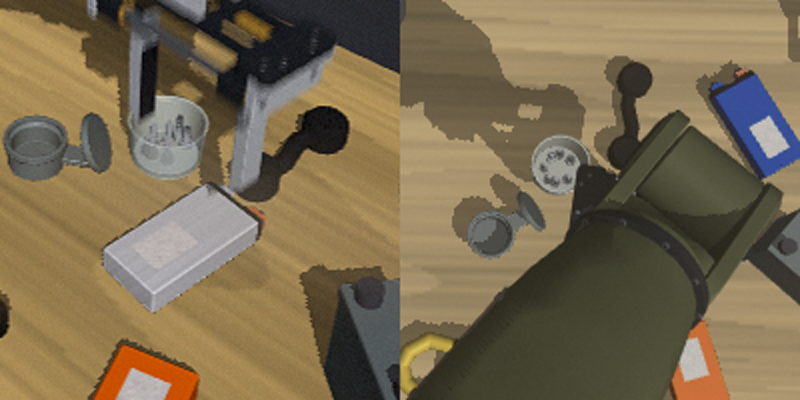

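send_rows([
  [[-0.002, 0, 0.025], 0],
  [[-0.002, 0, 0.05], 0],
  [[-0.002, 0, 0.075], 0],
  [[-0.002, 0, 0.09], 0],
  [[-0.002, 0, 0.099], 0],
  [[-0.002, 0, 0.1005], 0],
  [[-0.002, 0, 0.1005], 0],
  [[-0.002, 0, 0.1005], 0],
])

```text
clock: 11.98
eef_pos: [446.7, -317.5, 16.1]
eef_rot: [3.141, -0.002, -0.134]
wrist_force: [0.1, -0.7, -0.8]
finger_gap: 94.0
```

send_rows([
  [[0, 0, 0], 0],
  [[0, 0, 0], 0],
  [[0, 0, 0], 0],
  [[0, 0, 0], 0],
  [[0, 0, 0], 0],
  [[0, 0, 0], 0],
  [[0, 0, 0], 0],
  [[0, 0, 0], 0],
], hand=1, force=20)

```text
clock: 12.65
eef_pos: [446.0, -317.2, 14.6]
eef_rot: [3.141, -0.0, -0.134]
wrist_force: [-0.1, -1.1, 3.2]
finger_gap: 59.9
```

send_rows([
  [[0, 0, -0.01], 0],
  [[0, 0, -0.03], 0],
  [[0, 0, -0.06], 0],
  [[0, 0, -0.1], 0],
  [[0, 0, -0.14], 0],
  [[0, 0, -0.18], 0],
  [[0, 0, -0.21], 0],
  [[0, 0, -0.23], 0],
])

```text
clock: 13.32
eef_pos: [446.0, -317.0, 248.5]
eef_rot: [3.14, -0.003, -0.134]
wrist_force: [0.6, 0.5, -4.0]
finger_gap: 60.0
```

```bash
python3 -c "
from h import *
step((556,223,240),1.504)
from cell import manip
for n in('side',): cv2.imwrite(f'pics/{n}9.png',cv2.cvtColor(manip.camera(n),cv2.COLOR_RGB2BGR))
crop('pics/side9.png',250,100,240,200,3,'pics/d11.png')
"
```

```text
t 13.32 pos [ 446.  -317.   248.5] rot [ 3.14e+00 -3.00e-03 -1.34e-01] gap 60.0 F [ 0.6  0.5 -4. ] j [-0.68  0.26  1.47  0.    1.41  1.02]
shift [ 0.0368 -0.5499  0.0077] turn -1.638
```

View pics/d11.png

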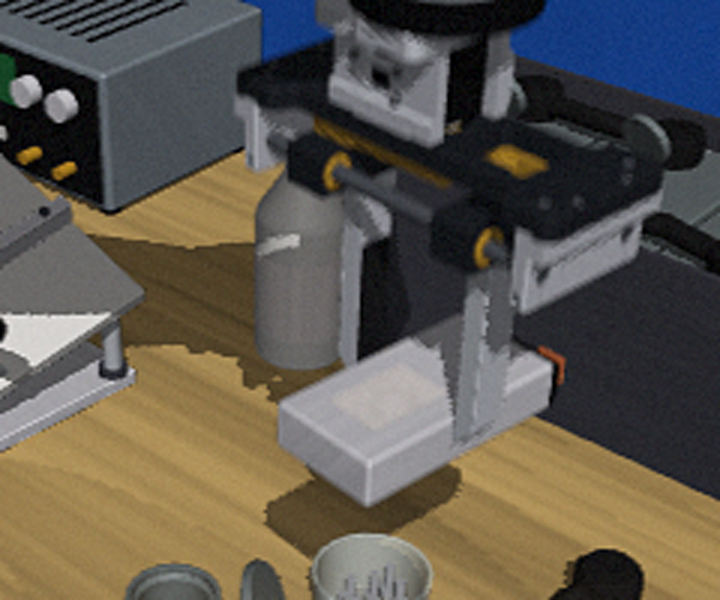

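```bash
python3 -c "
from h import *
o,Rn=nest(); p=o+Rn@np.array([96,-121,12.5]); print(p)
step((p[0],p[1],240),1.504)
"
```

```text
[555.11778603 230.00772785 130.90514516]
t 13.37 pos [ 446.7 -317.6  251.2] rot [ 3.138 -0.006 -0.134] gap 59.4 F [ 0.3 -0.5  0.8] j [-0.68  0.26  1.47  0.    1.41  1.02]
shift [ 0.0342 -0.5572  0.0094] turn -1.638
```

send_rows([
  [[0.002, -0.035, 0], -0.12],
  [[0.004, -0.075, 0], -0.24],
  [[0.006, -0.115, 0], -0.36],
  [[0.008, -0.155, 0], -0.48],
  [[0.011, -0.195, 0], -0.6],
  [[0.014, -0.235, 0], -0.72],
  [[0.017, -0.275, 0], -0.84],
  [[0.02, -0.315, 0], -0.96],
])

```text
clock: 14.03
eef_pos: [507.3, -5.5, 243.6]
eef_rot: [-3.14, 0.001, 0.832]
wrist_force: [1.2, -0.8, -3.8]
finger_gap: 59.6
```

```bash
python3 -c "
from h import *
step((555,230,200),1.504)
"
```

```text
t 14.03 pos [507.3  -5.5 243.6] rot [-3.14e+00  1.00e-03  8.32e-01] gap 59.6 F [ 1.2 -0.8 -3.8] j [-0.08  0.18  1.58  0.    1.38  0.66]
shift [ 0.2062 -0.1233  0.0436] turn -0.672
```

send_rows([
  [[0.03, -0.018, 0], -0.12],
  [[0.06, -0.036, 0], -0.24],
  [[0.09, -0.054, 0], -0.36],
  [[0.12, -0.072, 0], -0.48],
  [[0.15, -0.09, 0], -0.6],
  [[0.18, -0.108, 0.01], -0.672],
  [[0.206, -0.1233, 0.03], -0.672],
  [[0.206, -0.1233, 0.05], -0.672],
])

```text
clock: 14.7
eef_pos: [556.5, 232.0, 192.5]
eef_rot: [-3.141, -0.001, 1.502]
wrist_force: [-1.0, 0.4, -4.4]
finger_gap: 59.5
```

send_rows([
  [[0, 0, 0], 0],
  [[0, 0, 0], 0],
  [[0, 0, 0.004], 0],
  [[0, 0, 0.008], 0],
  [[0, 0, 0.012], 0],
  [[0, 0, 0.016], 0],
  [[0, 0, 0.02], 0],
  [[0, 0, 0.022], 0],
], force=15)

```text
clock: 15.37
eef_pos: [556.8, 227.2, 171.9]
eef_rot: [-3.141, 0.0, 1.498]
wrist_force: [-0.1, 0.7, -3.7]
finger_gap: 59.8
```

```bash
python3 -c "
from h import *
step((555,230,140),1.504)
from cell import manip
for n in('side','top'): cv2.imwrite(f'pics/{n}10.png',cv2.cvtColor(manip.camera(n),cv2.COLOR_RGB2BGR))
crop('pics/side10.png',130,60,200,180,3.2,'pics/d12.png')
"
```

```text
t 15.37 pos [556.8 227.2 171.9] rot [-3.141  0.     1.498] gap 59.8 F [-0.1  0.7 -3.7] j [0.33 0.44 1.41 0.   1.29 0.4 ]
shift [ 0.0027 -0.002   0.0319] turn -0.006
```

View pics/d12.png

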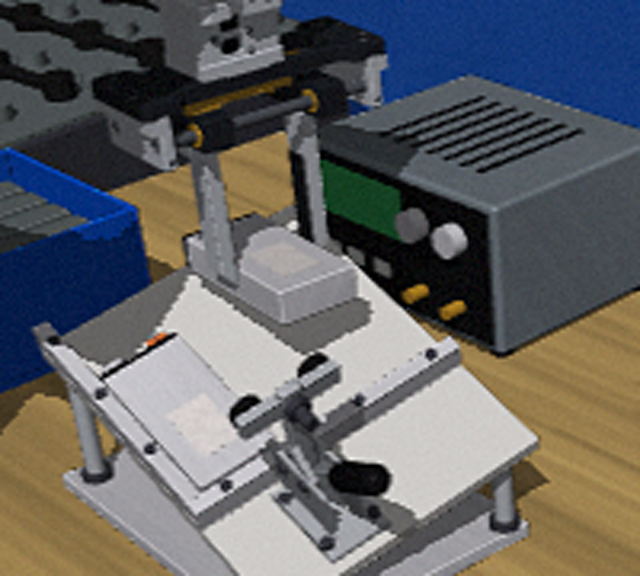

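```bash
python3 -c "
from h import *
for uv in((82,118),(190,135),(195,85)): print(onz('top',*uv,0),onz('top',*uv,120))
"
```

```text
[826.32675796 545.0251658    0.        ] [772.65705742 476.25431712 120.        ]
[783.5485737  255.02325111   0.        ] [734.28067544 216.09310542 120.        ]
[924.17827171 252.26326209   0.        ] [860.4398171  213.61711456 120.        ]
```

send_rows([
  [[0.003, 0, 0.002], 0],
  [[0.003, 0, 0.005], 0],
  [[0.003, 0, 0.008], 0],
  [[0.003, 0, 0.01], 0],
  [[0.003, 0, 0.012], 0],
  [[0.003, 0, 0.014], 0],
  [[0.003, 0, 0.016], 0],
  [[0.003, 0, 0.018], 0],
])

```text
clock: 16.13
eef_pos: [557.2, 230.4, 154.4]
eef_rot: [3.141, -0.0, 1.498]
wrist_force: [-0.4, -1.0, -2.7]
finger_gap: 60.0
```

send_rows([
  [[0, 0, 0.002], 0],
  [[0, 0, 0.003], 0],
  [[0, 0, 0.004], 0],
  [[0, 0, 0.005], 0],
  [[0, 0, 0.006], 0],
  [[0, 0, 0.007], 0],
  [[0, 0, 0.008], 0],
  [[0, 0, 0.008], 0],
])

```text
clock: 16.8
eef_pos: [557.0, 230.4, 146.2]
eef_rot: [-3.141, 0.0, 1.498]
wrist_force: [-0.2, -0.5, -4.1]
finger_gap: 59.7
```

send_rows([
  [[0, 0, 0.0005], 0],
  [[0, 0, 0.001], 0],
  [[0, 0, 0.0015], 0],
  [[0, 0, 0.002], 0],
  [[0, 0, 0.0025], 0],
  [[0, 0, 0.003], 0],
  [[0, 0, 0.003], 0],
  [[0, 0, 0.003], 0],
])

```text
clock: 17.47
eef_pos: [557.1, 230.4, 143.4]
eef_rot: [-3.142, -0.0, 1.498]
wrist_force: [0.3, 0.2, -3.6]
finger_gap: 60.2
```

```bash
python3 -c "
from h import *
step((555,230,140),1.504)
from cell import manip
for n in('side',): cv2.imwrite(f'pics/{n}11.png',cv2.cvtColor(manip.camera(n),cv2.COLOR_RGB2BGR))
crop('pics/side11.png',160,90,120,110,5,'pics/d13.png')
"
```

```text
t 17.47 pos [557.1 230.4 143.4] rot [-3.142 -0.     1.498] gap 60.2 F [ 0.3  0.2 -3.6] j [0.33 0.47 1.43 0.   1.24 0.4 ]
shift [-0.0006 -0.0021  0.0034] turn -0.006
```

View pics/d13.png

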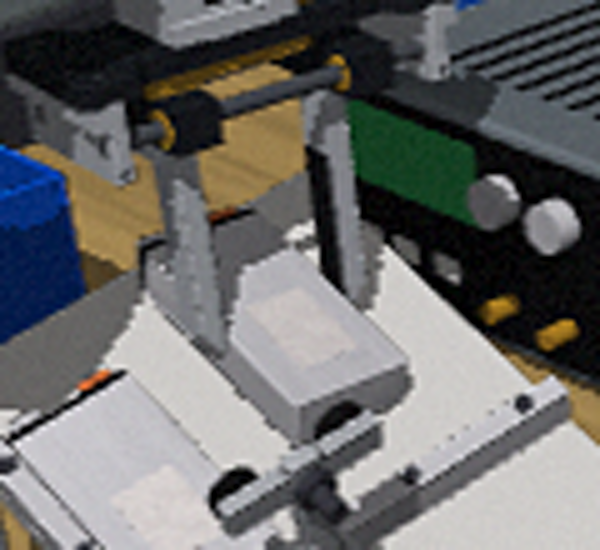

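send_rows([
  [[0, 0, 0.0005], 0],
  [[0, 0, 0.001], 0],
  [[0, 0, 0.0015], 0],
  [[0, 0, 0.002], 0],
  [[0, 0, 0.0025], 0],
  [[0, 0, 0.003], 0],
  [[0, 0, 0.003], 0],
  [[0, 0, 0.003], 0],
])

```text
clock: 18.18
eef_pos: [557.2, 230.5, 140.6]
eef_rot: [3.141, -0.0, 1.498]
wrist_force: [-1.8, -2.0, 5.0]
finger_gap: 60.1
```

send_rows([
  [[0, 0, 0], 0],
  [[0, 0, 0], 0],
  [[0, 0, 0], 0],
  [[0, 0, 0], 0],
  [[0, 0, 0], 0],
  [[0, 0, 0], 0],
  [[0, 0, 0], 0],
  [[0, 0, 0], 0],
], hand=-0.3)

```text
clock: 18.85
eef_pos: [557.1, 230.5, 140.4]
eef_rot: [3.142, -0.0, 1.498]
wrist_force: [-0.4, 0.5, -0.2]
finger_gap: 61.1
```

```bash
python3 -c "
from h import *
step((555,230,140),1.504)
from cell import manip
for n in('side',): cv2.imwrite(f'pics/{n}12.png',cv2.cvtColor(manip.camera(n),cv2.COLOR_RGB2BGR))
crop('pics/side12.png',150,90,140,120,5,'pics/d14.png')
"
```

```text
t 18.85 pos [557.1 230.5 140.4] rot [ 3.142 -0.     1.498] gap 61.1 F [-0.4  0.5 -0.2] j [0.33 0.47 1.44 0.   1.23 0.4 ]
shift [-0.0006 -0.0021  0.0004] turn -0.006
```

View pics/d14.png

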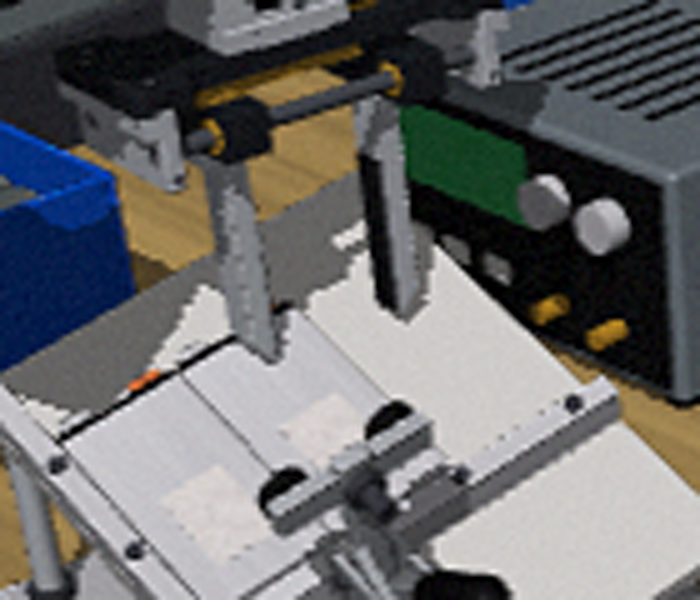

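send_rows([
  [[0, 0, -0.002], 0],
  [[0, 0, -0.006], 0],
  [[0, 0, -0.015], 0],
  [[0, 0, -0.035], 0],
  [[0, 0, -0.065], 0],
  [[0, 0, -0.095], 0],
  [[0, 0, -0.115], 0],
  [[0, 0, -0.12], 0],
])

```text
clock: 19.57
eef_pos: [557.9, 230.7, 265.3]
eef_rot: [3.136, -0.003, 1.498]
wrist_force: [-0.2, 0.9, -0.3]
finger_gap: 60.8
```

```bash
python3 -c "
from h import *
o,Rn=nest()
for q in np.arange(0,.86,.1):
    a=.8-q; print(round(q,1),(o+Rn@np.array([-52-104*np.sin(a),-60,40+104*np.cos(a)])).round(1))
step((454,-50,250),1.504)
from cell import manip
for n in('side',): cv2.imwrite(f'pics/{n}13.png',cv2.cvtColor(manip.camera(n),cv2.COLOR_RGB2BGR))
crop('pics/side13.png',140,110,160,140,5,'pics/d15.png')
"
```

```text
0.0 [456.5  -1.  145. ]
0.1 [455.2   4.4 153.8]
0.2 [454.2  10.6 162.1]
0.3 [453.4  17.6 169.7]
0.4 [452.8  25.3 176.7]
0.5 [452.5  33.7 182.8]
0.6 [452.5  42.6 188.2]
0.7 [452.8  52.  192.6]
0.8 [453.3  61.8 196.1]
t 19.57 pos [557.9 230.7 265.3] rot [ 3.136e+00 -3.000e-03  1.498e+00] gap 60.8 F [-0.2  0.9 -0.3] j [0.33 0.38 1.27 0.   1.48 0.4 ]
shift [-0.2876 -0.0833  0.0141] turn -0.006
```

View pics/d15.png

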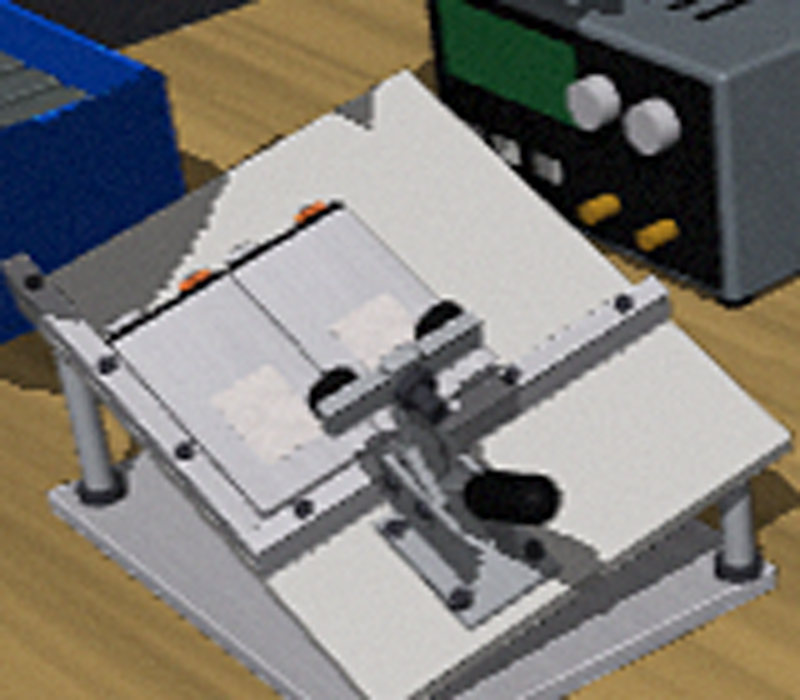

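Both cells sit flush and home. Now to the handle, with the fingers shut.

send_rows([
  [[-0.036, -0.01, 0], 0],
  [[-0.072, -0.02, 0], 0],
  [[-0.108, -0.031, 0], 0],
  [[-0.144, -0.042, 0], 0],
  [[-0.18, -0.053, 0], 0],
  [[-0.216, -0.064, 0], 0],
  [[-0.252, -0.074, 0], 0],
  [[-0.288, -0.083, 0.01], -0.006],
], hand=1)

```text
clock: 20.28
eef_pos: [452.4, -52.2, 250.7]
eef_rot: [3.14, 0.0, 1.504]
wrist_force: [1.1, -0.2, 0.3]
finger_gap: 10.9
```

```bash
python3 -c "
from h import *
step((454,-35,122),1.504)
"
```

```text
t 20.28 pos [452.4 -52.2 250.7] rot [3.14  0.    1.504] gap 10.9 F [ 1.1 -0.2  0.3] j [-0.2   0.05  1.71 -0.    1.38 -0.13]
shift [0.0173 0.0003 0.1287] turn -0.0
```

send_rows([
  [[0, 0, 0.02], 0],
  [[0, 0.001, 0.045], 0],
  [[0, 0.002, 0.07], 0],
  [[0, 0.002, 0.09], 0],
  [[0, 0.002, 0.11], 0],
  [[0, 0.002, 0.12], 0],
  [[0, 0.002, 0.127], 0],
  [[0.0, 0.002, 0.127], 0],
])

```text
clock: 20.95
eef_pos: [454.7, -50.8, 122.3]
eef_rot: [-3.139, -0.0, 1.504]
wrist_force: [-0.1, 0.4, -0.2]
finger_gap: 0.2
```

```bash
python3 -c "
from h import *
step((456,-20,123),1.504)
from cell import manip
for n in('side','top'): cv2.imwrite(f'pics/{n}14.png',cv2.cvtColor(manip.camera(n),cv2.COLOR_RGB2BGR))
crop('pics/side14.png',160,110,140,140,4.2,'pics/d16.png')
print(((proj('side',[[451.5,-43,124],[456.5,-1,145]]))-[160,110])*4.2)
"
```

```text
t 20.95 pos [454.7 -50.8 122.3] rot [-3.139 -0.     1.504] gap 0.2 F [-0.1  0.4 -0.2] j [-0.19  0.19  1.87 -0.    1.09 -0.12]
shift [ 0.0308 -0.0008 -0.0007] turn -0.0
[[432.40845117 499.44987105]
 [372.71809994 418.2320137 ]]
```

View pics/d16.png

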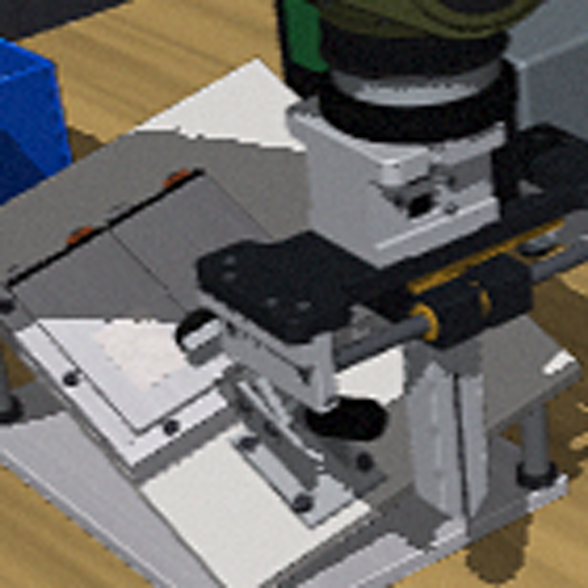

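send_rows([
  [[0.02, 0, 0], 0],
  [[0.03, 0, 0], 0],
  [[0.035, 0, 0], 0],
  [[0.04, 0, -0.001], 0],
  [[0.042, 0, -0.005], 0],
  [[0.045, 0, -0.009], 0],
  [[0.048, 0, -0.013], 0],
  [[0.051, 0, -0.017], 0],
])

```text
clock: 21.72
eef_pos: [457.1, -1.6, 140.4]
eef_rot: [-3.137, 0.004, 1.504]
wrist_force: [-19.1, -20.4, 8.3]
finger_gap: 0.9
```

```bash
python3 -c "
from h import *
step((456,-20,123),1.504)
from cell import manip
for n in('side','top'): cv2.imwrite(f'pics/{n}15.png',cv2.cvtColor(manip.camera(n),cv2.COLOR_RGB2BGR))
crop('pics/side15.png',160,110,140,140,4.2,'pics/d17.png')
"
```

```text
t 21.72 pos [457.1  -1.6 140.4] rot [-3.137  0.004  1.504] gap 0.9 F [-19.1 -20.4   8.3] j [-0.08  0.17  1.85 -0.    1.13 -0.01]
shift [-0.0184  0.0002  0.0175] turn 0.0
```

View pics/d17.png

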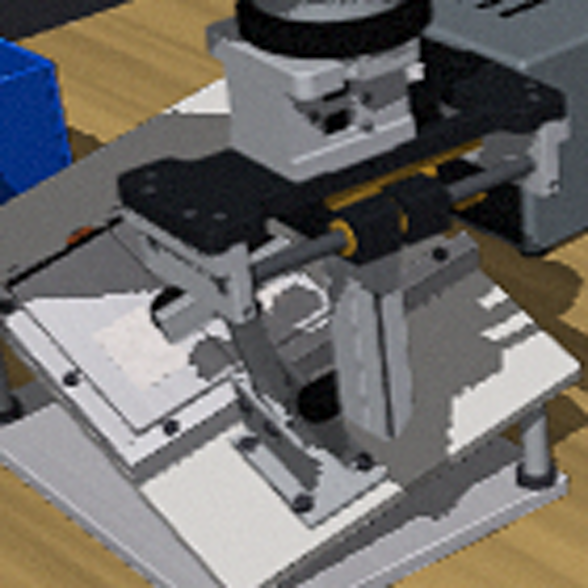

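```bash
python3 -c "
from h import *
crop('pics/top15.png',160,190,130,110,4.8,'pics/d18.png')
"
```

```text
(no output)
```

View pics/d18.png

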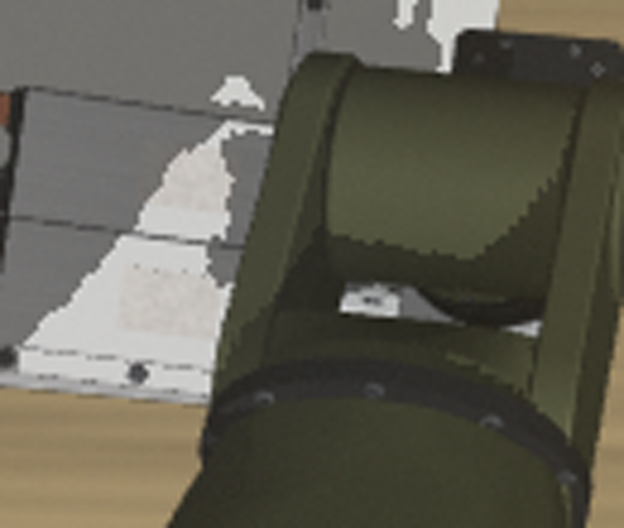

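send_rows([
  [[0, -0.001, -0.001], 0],
  [[0, -0.002, -0.003], 0],
  [[0, -0.003, -0.004], 0],
  [[0, -0.004, -0.005], 0],
  [[0, -0.004, -0.006], 0],
  [[0, -0.004, -0.006], 0],
  [[0, -0.004, -0.006], 0],
  [[0, -0.004, -0.006], 0],
])

```text
clock: 22.48
eef_pos: [454.8, -0.0, 146.8]
eef_rot: [3.142, 0.001, 1.504]
wrist_force: [-2.4, -5.5, 4.9]
finger_gap: 0.5
```

send_rows([
  [[0.002, -0.001, -0.003], 0],
  [[0.004, -0.001, -0.006], 0],
  [[0.006, -0.001, -0.008], 0],
  [[0.008, -0.001, -0.011], 0],
  [[0.01, -0.002, -0.013], 0],
  [[0.012, -0.002, -0.015], 0],
  [[0.0145, -0.0025, -0.017], 0],
  [[0.0145, -0.0025, -0.018], 0],
])

```text
clock: 23.15
eef_pos: [453.9, 13.9, 165.9]
eef_rot: [3.139, 0.002, 1.504]
wrist_force: [0.4, -10.0, 6.5]
finger_gap: 0.3
```

```bash
python3 -c "
from h import *
from cell import manip
for n in('side',): cv2.imwrite(f'pics/{n}16.png',cv2.cvtColor(manip.camera(n),cv2.COLOR_RGB2BGR))
crop('pics/side16.png',160,110,140,140,5,'pics/d19.png')
o,Rn=nest()
for q in(.2,.3,.4,.5):
    a=.8-q; p=o+Rn@np.array([-52-104*np.sin(a),-60,40+104*np.cos(a)]); print(q,(proj('side',p)-[160,110])*5)
"
```

```text
0.2 [[413.65268517 449.36345585]]
0.3 [[397.40540995 425.53550958]]
0.4 [[380.62253432 402.38667727]]
0.5 [[363.52290786 380.2187821 ]]
```

View pics/d19.png

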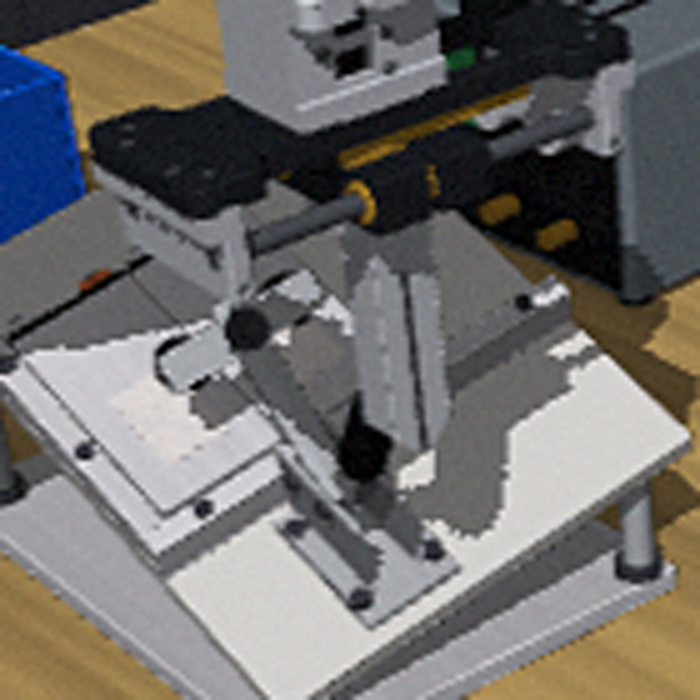

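send_rows([
  [[-0.006, 0, 0], 0],
  [[-0.012, 0, 0], 0],
  [[-0.012, 0, 0.006], 0],
  [[-0.012, 0, 0.012], 0],
  [[-0.012, 0, 0.015], 0],
  [[-0.012, 0, 0.015], 0],
  [[-0.012, 0, 0.015], 0],
  [[-0.012, 0, 0.015], 0],
])

```text
clock: 23.87
eef_pos: [452.5, 3.1, 149.5]
eef_rot: [-3.142, -0.0, 1.504]
wrist_force: [0.4, -0.0, 0.0]
finger_gap: 0.7
```

```bash
python3 -c "
from h import *
from cell import manip
step((456,-20,123),1.504)
for n in('side',): cv2.imwrite(f'pics/{n}17.png',cv2.cvtColor(manip.camera(n),cv2.COLOR_RGB2BGR))
crop('pics/side17.png',200,150,80,80,8,'pics/d20.png')
o,Rn=nest()
for q in(.2,.3,.4,.5):
    a=.8-q; p=o+Rn@np.array([-52-104*np.sin(a),-60,40+104*np.cos(a)]); print(q,(proj('side',p)-[200,150])*8)
p=manip.read_state()['eef_pos']
for a in(-8,8):
  for b in(-12.5,12.5): print(a,b,(proj('side',p+[b,a,0])-[200,150])*8)
"
```

```text
t 23.87 pos [452.5   3.1 149.5] rot [-3.142 -0.     1.504] gap 0.7 F [ 0.4 -0.   0. ] j [-0.07  0.14  1.85  0.    1.15 -0.01]
shift [-0.0228  0.0051  0.0265] turn -0.0
0.2 [[341.84429628 398.98152936]]
0.3 [[315.84865592 360.85681533]]
0.4 [[288.9960549  323.81868363]]
0.5 [[261.63665257 288.35005135]]
-8 -12.5 [[343.86140814 495.08500907]]
-8 12.5 [[427.86285322 450.96693167]]
8 -12.5 [[298.22590913 469.61898677]]
8 12.5 [[382.13234113 426.30087256]]
```

View pics/d20.png

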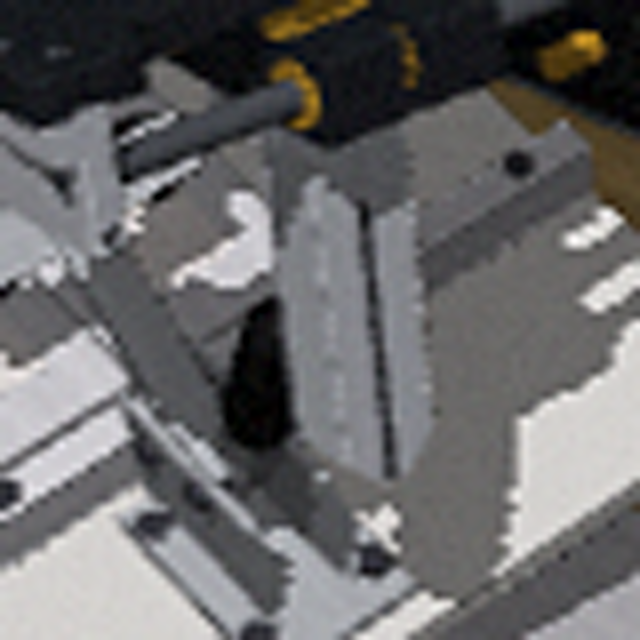

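send_rows([
  [[0.008, 0, 0], 0],
  [[0.012, 0, -0.001], 0],
  [[0.015, -0.001, -0.003], 0],
  [[0.018, -0.001, -0.005], 0],
  [[0.021, -0.001, -0.007], 0],
  [[0.024, -0.0015, -0.009], 0],
  [[0.027, -0.0015, -0.01], 0],
  [[0.029, -0.0015, -0.011], 0],
])

```text
clock: 24.58
eef_pos: [453.1, 32.3, 160.9]
eef_rot: [3.141, 0.0, 1.504]
wrist_force: [0.7, -3.5, 1.2]
finger_gap: 0.4
```

send_rows([
  [[0.002, 0, -0.001], 0],
  [[0.004, 0, -0.002], 0],
  [[0.006, 0, -0.003], 0],
  [[0.008, 0, -0.004], 0],
  [[0.01, -0.0005, -0.005], 0],
  [[0.011, -0.0005, -0.005], 0],
  [[0.012, -0.0005, -0.005], 0],
  [[0.012, -0.0005, -0.005], 0],
])

```text
clock: 25.25
eef_pos: [453.1, 44.2, 165.4]
eef_rot: [-3.141, -0.0, 1.504]
wrist_force: [-0.4, -2.0, 1.5]
finger_gap: 0.3
```

```bash
python3 -c "
from h import *
from cell import manip
step((456,-20,123),1.504)
for n in('side',): cv2.imwrite(f'pics/{n}18.png',cv2.cvtColor(manip.camera(n),cv2.COLOR_RGB2BGR))
crop('pics/side18.png',140,110,160,140,5,'pics/d21.png')
"
```

```text
t 25.25 pos [453.1  44.2 165.4] rot [-3.141 -0.     1.504] gap 0.3 F [-0.4 -2.   1.5] j [0.02 0.13 1.83 0.   1.19 0.08]
shift [-0.0639  0.0072  0.0424] turn -0.0
```

View pics/d21.png

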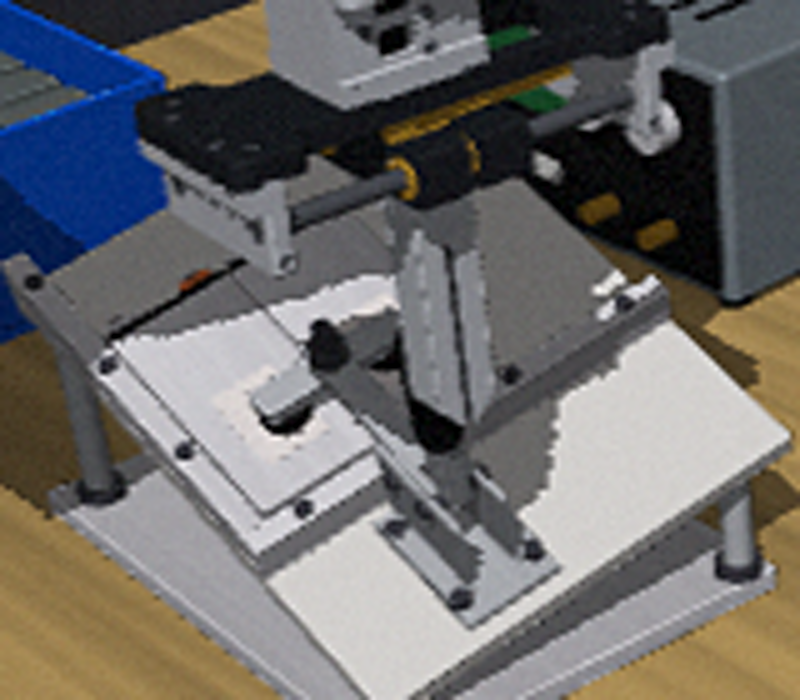

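send_rows([
  [[0.001, 0, 0], 0],
  [[0.002, 0, -0.001], 0],
  [[0.003, 0, -0.001], 0],
  [[0.004, 0, -0.0015], 0],
  [[0.005, 0, -0.002], 0],
  [[0.005, 0, -0.002], 0],
  [[0.005, 0, -0.002], 0],
  [[0.005, 0, -0.002], 0],
])

```text
clock: 25.97
eef_pos: [453.0, 47.0, 166.6]
eef_rot: [-3.14, 0.004, 1.503]
wrist_force: [-0.1, -20.3, -6.2]
finger_gap: 0.4
```

send_rows([
  [[0.0005, 0, 0], 0],
  [[0.001, 0, -0.0005], 0],
  [[0.0015, 0, -0.0005], 0],
  [[0.002, 0, -0.001], 0],
  [[0.0025, 0, -0.001], 0],
  [[0.003, 0, -0.001], 0],
  [[0.003, 0, -0.001], 0],
  [[0.003, 0, -0.001], 0],
])

```text
clock: 26.63
eef_pos: [452.9, 47.6, 166.8]
eef_rot: [-3.139, 0.009, 1.503]
wrist_force: [2.6, -41.1, -13.6]
finger_gap: 0.5
```

send_rows([
  [[-0.01, 0, 0.001], 0],
  [[-0.02, 0, 0.001], 0],
  [[-0.04, 0, 0], 0],
  [[-0.07, 0, 0], 0],
  [[-0.1, 0, -0.02], 0],
  [[-0.13, 0, -0.05], 0],
  [[-0.16, 0, -0.08], 0],
  [[-0.19, 0, -0.1], 0],
])

```text
clock: 27.3
eef_pos: [440.9, -138.8, 271.1]
eef_rot: [3.139, -0.0, 1.504]
wrist_force: [0.6, -0.2, -0.5]
finger_gap: 0.3
```

```bash
python3 -c "
from h import *
from cell import manip
step((456,-20,123),1.504)
for n in('side','top'): cv2.imwrite(f'pics/{n}19.png',cv2.cvtColor(manip.camera(n),cv2.COLOR_RGB2BGR))
crop('pics/side19.png',140,110,160,140,5,'pics/d22.png')
o,Rn=nest()
for q in(.6,.7,.75,.8):
    a=.8-q; p=o+Rn@np.array([-52-104*np.sin(a),-60,40+104*np.cos(a)]); print(q,(proj('side',p)[0]-[140,110])*5)
"
```

```text
t 27.3 pos [ 440.9 -138.8  271.1] rot [ 3.139 -0.     1.504] gap 0.3 F [ 0.6 -0.2 -0.5] j [-0.38  0.05  1.66  0.    1.43 -0.32]
shift [0.1195 0.0068 0.1482] turn 0.0
0.6 [446.32983743 359.31704805]
0.7 [429.2662422  339.94411676]
0.75 [420.85138189 330.90555742]
0.8 [412.54991268 322.33486397]
```

View pics/d22.png

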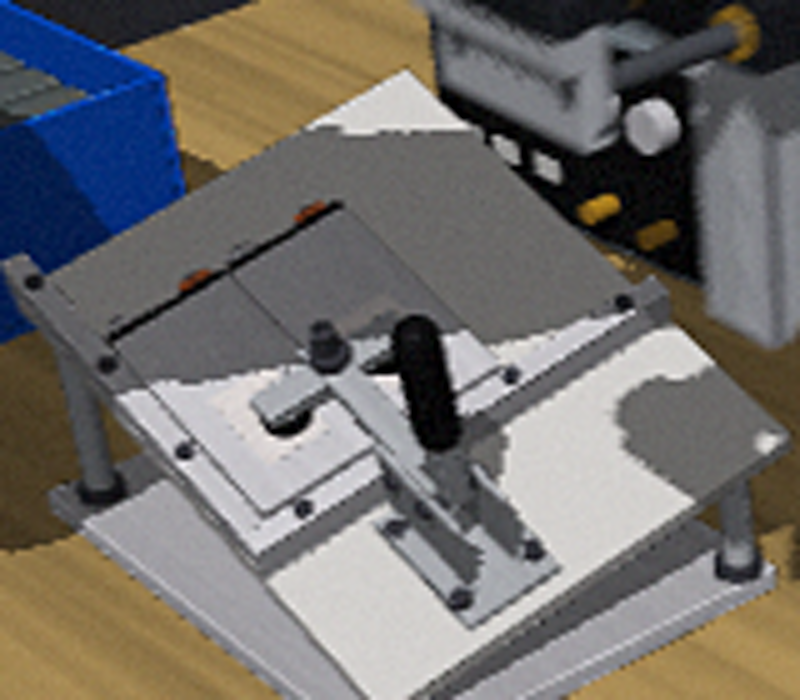

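View pics/top19.png

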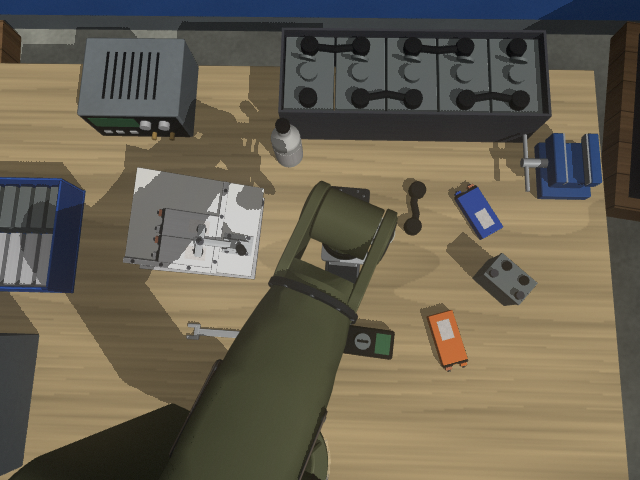

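View pics/side19.png

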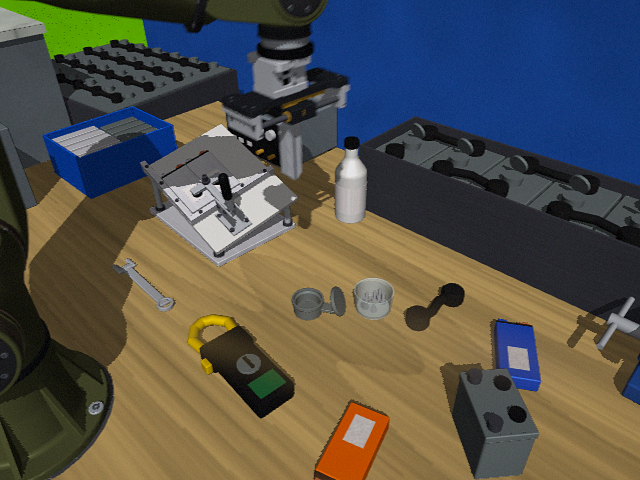

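```bash
python3 -c "
from cell import manip
print(manip.sign_off())"
```

```text
the job is handed in; nothing more can be done
None
```

I laid both aluminium cells on the sloping plate with their terminals up the slope, closed the toggle clamp over them, and handed the job in at about 27 s. Sign-off gives no verdict.

- **Cells:** Each one was lowered until its edge rested on the plate, then released by about 1 mm of finger opening, and it slid home. The side picture after the second release shows the first cell in the corner of the two fences. The second lies flush beside it against the lower fence, with the terminal ends level. When the fingers opened, each low edge still had to settle several millimetres onto the plate, because the tool cannot tilt.
- **Clamp:** I pushed the handle with the closed fingers until it stopped moving. In the last side picture the handle tip matches the position calculated for 0.80 rad, to within a pixel or so, and the clamp arm lies flat over the cells. The picture clearly shows one pad on the first cell; the handle hides the other.
- **Bystanders:** In the last side picture, the connector, vent cap, bolt tub and water bottle stand where they were at the start.

Two things did not go cleanly in the clamp push:
- **First attempt:** it ran across the handle with about 29 N, much of it sideways, so I backed off and took a lower contact point.
- **Final push:** the wrist force reached about 43 N against the end stop. That was through the fingertips, well under the 120 N wrist limit. I don't know whether the 40 N limit on the arm and gripper body counts fingertips.

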